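# Clear the jeweller's bench: rings in the tray, ear defenders on the rail

### The job

Clear up the jeweller's bench: lay every copper ring blank that is on it flat into the black tray, one to a pocket, then shut the tray's lid fully. Also hang both pairs of ear defenders, red and blue, upright by their headbands side by side over the steel rail, and leave all the other things on the bench where they are.

Things in the scene. Friction and masses are not known exactly. Their poses are not given: they have to be found in the camera images.
- tray: Slim black ring tray, fixed to the bench: 50 (x) x 194 (y) x 22 mm high, walls and floor 4 mm. Origin: centre of its underside. Five open pockets in a row along its y, centres at y = -76, -38, 0, 38, 76 mm, each 42 (x) x 34 (y) mm clear, floor 4 mm above the bench, dividers up to 19 mm, rim at 22 mm
- lid (a joint): Lid of the ring tray: clear sheet 54 x 194 x 6 mm with a red front strip (the outer 12 mm), hinged along the tray's +x rim. Angle: 0 = shut flat on the rim, 1.57 = upright, up to 1.9 = leaning back; a stiff hinge, it stays where it is left and has no handle. A light push on its back face or on top shuts it
- lid_hinge (a point): Middle of the lid's hinge line (along the tray's y), at the underside of the lid, 25 mm to +x of the tray's centre and 22.5 mm above the bench
- lid_edge (a point): Middle of the lid's free edge (red strip), 54 mm from the hinge, half-way through its thickness
- rail_mid (a point): Middle of a fixed steel rail: round bar 12 mm thick, 260 mm long, along this point's y axis, its axis 145 mm above the bench (top at 151 mm), on a post at each end (16 mm thick, foot disc 70 mm wide)
- muffs_red: Red ear defenders standing on two cups, band up, 200 g. Origin: centre of underside. Arch in the x-z plane: cups and black cushions from |x| = 42 to 78 mm, 62 mm wide (y), 75 mm tall; sloping straps above; on top a black padded crown 64 (x) x 30 (y) mm, z = 128 to 146 mm: grip it from above across y. To hang, lower the arch astride the rail, rail along their y
- crown_red (a point): Middle of the underside of the headband crown of the red ear defenders, 128 mm above the underside of the cups
- muffs_blue: Blue ear defenders standing on two cups, band up, 200 g. Origin: centre of underside. Arch in the x-z plane: cups and black cushions from |x| = 42 to 78 mm, 62 mm wide (y), 75 mm tall; sloping straps above; on top a black padded crown 64 (x) x 30 (y) mm, z = 128 to 146 mm: grip it from above across y. To hang, lower the arch astride the rail, rail along their y
- crown_blue (a point): Middle of the underside of the headband crown of the blue ear defenders, 128 mm above the underside of the cups
- ring1: Copper ring blank, 24 mm outside, 18 mm inside, 12 mm high, lying flat, 20 g. Origin: its centre, 6 mm above what it lies on; z is the ring's axis. May be absent
- ring2: Copper ring blank, 24 mm outside, 18 mm inside, 12 mm high, lying flat, 20 g. Origin: its centre, 6 mm above what it lies on; z is the ring's axis. May be absent
- ring3: Copper ring blank, 24 mm outside, 18 mm inside, 12 mm high, lying flat, 20 g. Origin: its centre, 6 mm above what it lies on; z is the ring's axis. May be absent
- ring4: Copper ring blank, 24 mm outside, 18 mm inside, 12 mm high, lying flat, 20 g. Origin: its centre, 6 mm above what it lies on; z is the ring's axis. May be absent
- ring5: Copper ring blank, 24 mm outside, 18 mm inside, 12 mm high, lying flat, 20 g. Origin: its centre, 6 mm above what it lies on; z is the ring's axis. May be absent
- hammer: Not part of the job: hammer, 260 mm, wooden handle, lying. Origin: centre of its underside
- jar: Not part of the job: small white jar with blue cap, 48 mm wide, 50 mm tall. Origin: centre of its underside
- brush: Not part of the job: small flat brush, 160 mm, lying. Origin: centre of its underside
- spool: Not part of the job: brass spool, 44 mm wide, 30 mm tall. Origin: centre of its underside
- pliers: Not part of the job: pliers with one red and one blue handle, 155 mm, lying. Origin: centre of its underside
- bench_block: Not part of the job: steel bench block 70 x 70 x 20 mm. Origin: centre of its underside
Mind the look-alikes: they are no part of the job. What is shaped like the muffs_red but green is not meant.

How it is judged:
By the outcome, as a careful person would: the job done as asked, in the order asked, and still so for the second after the job is handed in, with the robot touching nothing.
Of ring1, ring2, ring3, ring4, ring5 only 3 to 5 are there at a start; the rules pass over those that are not, and their reading is None.
At some moment in a run one of ring1, ring2, ring3, ring4, ring5, muffs_red, muffs_blue may be knocked a few centimetres aside while the robot is not near it.
It also fails if it takes over 208 s, if anything falls off the work surface, if the arm or the gripper's body presses on something with over 40 N, if the wrist force passes 120 N, or if a joint passes its speed limit or range.

### The arm

A 6-joint arm with a two-finger parallel gripper is mounted at the origin on the work surface. World frame = base frame: x ahead of the robot, y to its left, z up, the work surface at z = 0. Lengths are in m, angles in rad, forces in N, time in s.
With the tool pointing down it reaches from about 0.275 to 0.875 m from the base axis. Payload 12.5 kg.
Tool frame: the origin (TCP) lies on the centre line of the jaws, within the pads' length; the fingertips stand r.finger_overhang ahead of it and the grasp point (between the pads) lies 3 mm ahead of it (r.finger_overhang is the distance from the TCP to the fingertips, in m); z points along the fingers, y is the line along which they close (so a half turn about z gives the same grasp; the last joint's range is limited). The gripper opens to 85 mm and grips with 20 to 120 N. Pads are 22 mm wide; open, the fingers measure 114 mm over their backs; the gripper's body (76 mm by 85 mm) begins 54 mm behind the grasp point. The pads swing forward as they close: fully open they stand 13 mm farther back than shut.
Start: joints at [1.153, 0.351, 1.652, -0, 1.139, -0.085], TCP at [0.18, 0.52, 0.253] pointing down, gripper open.
Joint ranges: [-2.75, 2.75], [-0.79, 2.1], [0.01, 2.65], [-1.57, 4.71], [0.07, 3.14], [-2.87, 2.87]. Speed limits (rad/s): [2.22, 2.22, 2.79, 3.14, 3.14, 3.14].

### API

Orientations are given as a unit quaternion [x, y, z, w].
In Python, from cell import r, optics gives the robot as it stands. The module is installed in compiled form; this text tells all that it offers. Calls block until the motion is done:
- r.move_to(position, orientation): joint-space move of the TCP to a pose.
- r.move_linear(position, rot=None, vel=0.15): straight line of the TCP; rot=None keeps the orientation; vel is the mean speed in m/s.
- r.set_joints(angles): joint-space move.
- r.set_gripper(opening, squeeze=None): opening from 0.0 (shut) to 1.0 (fully open); squeeze is the grip in N (None keeps the last); returns when the fingers have stopped.
- r.sleep(seconds).
- r.inverse_kinematics(position, orientation): joint angles nearest the present ones, or None.
- optics.get_image(name): name is "side" or "top" or "wrist"; returns a dict with "pixels" (420x560x3 uint8, red, green, blue), "depth" (420x560 float32, m along the optical axis (not along the pixel's ray), 0 where there is no reading), "fx", "fy", "cx", "cy" (pixels), "D" ([k1, k2, p1, p2, k3] as OpenCV has them; the pictures are not rectified), "camera_from_world" (4x4, takes a point from world to camera coordinates); the wrist camera has in their place "mount" (4x4, takes a point from camera to tool coordinates, whose origin is the TCP and whose axes are the flange's). Camera axes: x right, y down, z forward; pixel columns grow to the right and rows downward; lengths in m; the calibration is good to about 2 mm. A picture is of the moment at which its call begins: read the wrist's pose just before it.
A pose or a line that the arm cannot do raises r.PlanningError and nothing moves.
- r.hand_in(): hands the job in; it is judged then, once.
Readings, each from a call of its own:
- r.current_t(): time.
- r.current_q(): joint angles.
- r.current_qvel(): joint speeds.
- r.current_effort(): joint torques, N m.
- r.current_tool_pos(): TCP position.
- r.current_ee_rot(): TCP orientation.
- r.current_contact_force(): force on the tool from outside, world axes, zero at the start.
- r.current_torque(): the same for the moment, N m.
- r.current_opening(): opening from 0.0 (shut) to 1.0 (fully open).
- r.current_finger_force(): force on a finger pad.
Only numpy, scipy, OpenCV 4.12 (cv2) and the standard library are available. Lean on these libraries where they do the work, as an engineer would, in place of code of your own. Each camera call takes 0.05 s, during which the arm holds its last target. There are 200 camera calls.

## Working session

There is one attempt and no reset: what is moved stays moved. The work goes in short steps, each a Python script; the robot and the scene stay as the last script left them, time stands still between calls to the robot, and variables do not carry over. Pictures are saved under pics/ and viewed, at most 14 in all, crops included, and the job is handed in when it is done.

```bash
mkdir -p pics; cat > h.py <<'E'
import numpy as np, cv2
from cell import r, optics
from scipy.spatial.transform import Rotation as R
def cap(n):
    if n=='wrist':
        T=np.eye(4);T[:3,:3]=R.from_quat(r.current_ee_rot()).as_matrix();T[:3,3]=r.current_tool_pos()
    im=optics.get_image(n)
    im['W']=T@np.array(im['mount']) if n=='wrist' else np.linalg.inv(im['camera_from_world'])
    return im
def cloud(im):
    h,w=im['depth'].shape
    K=np.array([[im['fx'],0,im['cx']],[0,im['fy'],im['cy']],[0,0,1.]])
    u,v=np.meshgrid(np.arange(w),np.arange(h))
    p=cv2.undistortPoints(np.stack([u,v],-1).reshape(-1,1,2).astype(float),K,np.array(im['D'],float)).reshape(h,w,2)
    d=im['depth'][...,None].astype(float)
    P=np.concatenate([p*d,d],-1)
    X=P@im['W'][:3,:3].T+im['W'][:3,3]
    X[im['depth']==0]=np.nan
    return X
def save(im,n,crop=None,scale=1):
    a=im['pixels'][...,::-1]
    if crop: a=a[crop[1]:crop[3],crop[0]:crop[2]]
    if scale!=1: a=cv2.resize(a,None,fx=scale,fy=scale,interpolation=cv2.INTER_CUBIC)
    cv2.imwrite('pics/'+n+'.png',a)
def down(yaw):  # tool pointing down, closing axis (tool y) along world angle yaw
    y=np.array([np.cos(yaw),np.sin(yaw),0]);z=np.array([0,0,-1.]);x=np.cross(y,z)
    return R.from_matrix(np.stack([x,y,z],1)).as_quat()
E
python3 - <<'E'
from h import *
for n in('top','side'):
    im=cap(n);save(im,n+'0',scale=1.4);np.savez(n+'0.npz',X=cloud(im),p=im['pixels'])
    print(n,im['W'].round(3).tolist(),im['fx'])
print(r.finger_overhang,r.current_ee_rot(),r.current_t())
E
```

```text
top [[-0.012, -0.993, 0.115, 0.384], [-1.0, 0.011, -0.009, -0.079], [0.007, -0.116, -0.993, 1.588], [0.0, 0.0, 0.0, 1.0]] 536.9528585783364
side [[0.998, -0.037, 0.051, 0.476], [-0.061, -0.739, 0.671, -0.966], [0.013, -0.673, -0.74, 1.076], [0.0, 0.0, 0.0, 1.0]] 500.3905040281352
0.022 [ 1.65624223e-01  9.86188805e-01 -4.93793326e-04 -1.19292408e-04] 0.1
```

View pics/top0.png

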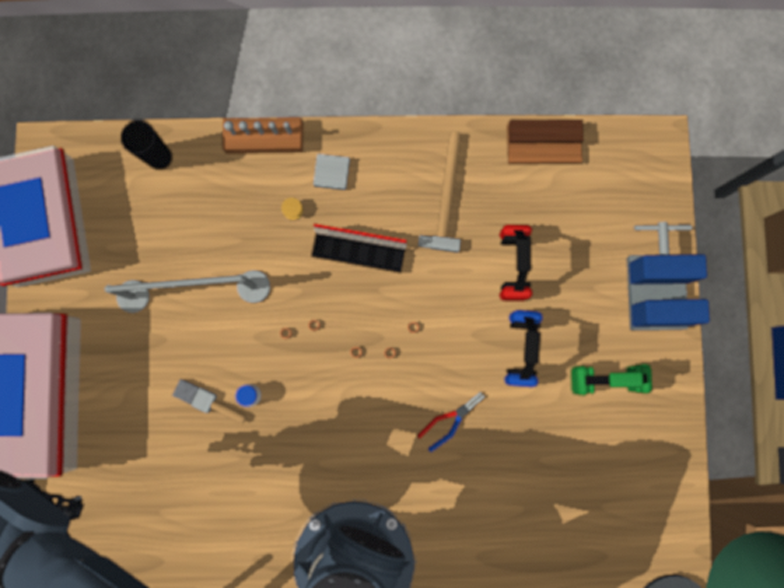

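View pics/side0.png

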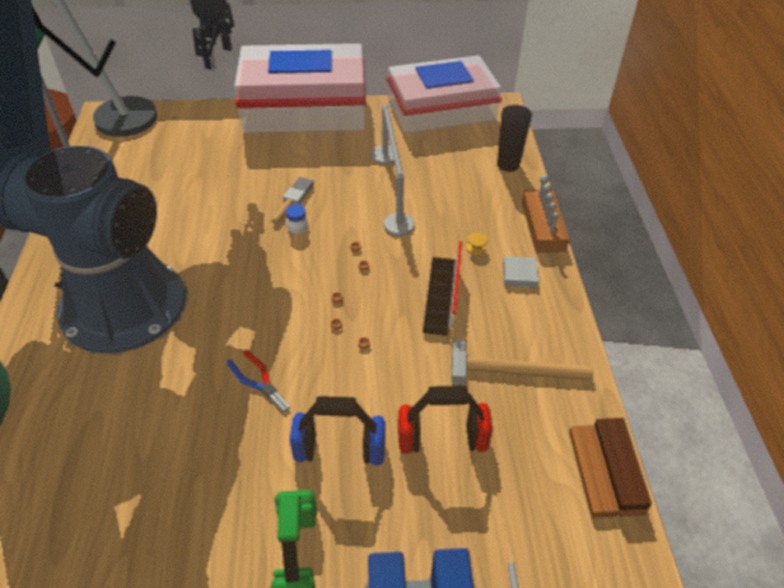

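The top picture (at 1.4×) shows:
- Five copper rings at (289,332), (317,324), (359,352), (392,352) and (416,327).
- The tray at (360,250), with its lid up along the far edge.
- The rail from (130,292) to (255,285).
- Red muffs at (520,262) and blue at (527,350).

Possible mix-ups:
- Green muffs at (612,380) for the red or blue pair. The blue vise-like thing at (668,290) is also not wanted.
- The brass spool at (291,208) for a ring.
- The long black block and the pliers, which are clearly different.

Next I measure and take a close crop.

```bash
cat >> h.py <<'E'
def blobs(m,X,amin=8):
    n,l,s,c=cv2.connectedComponentsWithStats(m.astype(np.uint8))
    return [(s[i,4],c[i].round(1),np.nanmedian(X[l==i],0)) for i in range(1,n) if s[i,4]>=amin]
def hsv(p): return [a.astype(int) for a in cv2.split(cv2.cvtColor(p,cv2.COLOR_RGB2HSV))]
E
python3 - <<'E'
from h import *
np.set_printoptions(precision=4,suppress=True)
for n in('top','side'):
    d=np.load(n+'0.npz');X,p=d['X'],d['p'];h,s,v=hsv(p)
    ws=(X[...,0]>.25)&(X[...,0]<.85)&(X[...,1]>-.55)&(X[...,1]<.55)
    ring=ws&((h<11)|(h>172))&(s>110)&(X[...,2]<.03)&(X[...,2]>.002)
    print(n,'noise z',np.nanstd(X[...,2][ws&(abs(X[...,2])<.006)]))
    for b in blobs(ring,X,5): print(' ring?',*b)
    for nm,m in(('red',((h<6)|(h>174))&(s>170)),('blue',(h>105)&(h<125)&(s>150)),('green',(h>45)&(h<75)&(s>150))):
        for b in blobs(ws&m&(X[...,2]>.015),X,15): print(' ',nm,*b)
    blk=ws&(v<60)&(X[...,2]>.12)&(X[...,2]<.165)
    for b in blobs(blk,X,20): print('  crown',*b)
    rl=ws&(s<70)&(X[...,2]>.135)&(X[...,2]<.165)&(X[...,1]>.1)
    Q=X[rl];print('  rail n',len(Q), Q[Q[:,1].argmin()],Q[Q[:,1].argmax()],np.polyfit(Q[:,1],Q[:,0],1),np.median(Q[:,2]))
    tr=ws&(v<70)&(X[...,2]<.03)&(abs(X[...,1]+.02)<.15)&(X[...,0]>.58)&(X[...,0]<.76)
    n_,l,st,c=cv2.connectedComponentsWithStats(tr.astype(np.uint8));i=1+st[1:,4].argmax();T=X[l==i]
    rc=cv2.minAreaRect(T[:,:2].astype(np.float32)*1000);print('  tray',rc)
d=cv2.imread('pics/top0.png')
cv2.imwrite('pics/crop1.png',cv2.resize(d[190:410,250:560],(775,550),interpolation=cv2.INTER_CUBIC))
E
```

```text
top noise z 0.002888551127989315
 ring? 5 [357.  168.2] [ 0.6754 -0.3151  0.0183]
 ring? 8 [357.6 212.6] [ 0.5413 -0.3131  0.0204]
 ring? 135 [311.2 301.4] [ 0.289  -0.1693  0.0101]
  red 120 [258.7 166.4] [ 0.6732 -0.0261  0.0763]
  red 148 [367.7 164.5] [ 0.6763 -0.3352  0.0726]
  red 185 [367.9 209. ] [ 0.5468 -0.3332  0.0706]
  blue 147 [375.1 226.1] [ 0.4978 -0.3511  0.0733]
  blue 142 [371.5 270.9] [ 0.3712 -0.3381  0.0722]
  blue 143 [175.7 282.1] [0.3462 0.2142 0.0492]
  green 226 [415.4 271.1] [ 0.3693 -0.4644  0.07  ]
  green 179 [444.6 270.8] [ 0.3687 -0.5263  0.1445]
  crown 102 [102.2 106.9] [0.8337 0.4064 0.1417]
  crown 236 [373.6 182.1] [ 0.6136 -0.3413  0.1447]
  crown 248 [379.5 247.8] [ 0.4331 -0.3522  0.1442]
  crown 23 [432.4 271. ] [ 0.3689 -0.4982  0.1265]
  rail n 499 [0.5722 0.2032 0.1448] [0.5566 0.4772 0.1407] [0.2531 0.5099] 0.14931384391158842
  tray ((641.4544677734375, -13.057647705078125), (191.5038604736328, 48.638423919677734), 79.08950805664062)
side noise z 0.002188558253044538
 ring? 133 [184.3 260.9] [ 0.2887 -0.1732  0.0109]
 ring? 49 [289.9 320.3] [ 0.5477 -0.3707  0.0208]
 ring? 41 [343.3 319.6] [ 0.6744 -0.3747  0.0194]
  red 63 [325.9 200.4] [ 0.6691 -0.0433  0.0765]
  red 235 [289.2 305.3] [ 0.5456 -0.3616  0.0709]
  red 226 [345.1 304.6] [ 0.6763 -0.3667  0.0714]
  blue 83 [210.6 150.4] [0.3451 0.2116 0.0499]
  blue 87 [211.1 305.8] [ 0.3667 -0.3548  0.0736]
  blue 92 [269.9 307. ] [ 0.5012 -0.3648  0.0743]
  green 375 [206.8 362.3] [ 0.3688 -0.5228  0.1457]
  green 26 [219.7 360.9] [ 0.3893 -0.4866  0.0702]
  crown 84 [362.6  87.2] [0.8388 0.3956 0.1366]
  crown 267 [319.8 283.3] [ 0.6143 -0.3514  0.1442]
  crown 210 [240.1 292.5] [ 0.4337 -0.3651  0.1429]
  rail n 238 [0.5717 0.199  0.1441] [0.5501 0.472  0.1446] [0.4895 0.4527] 0.1491617455776228
  tray ((642.3986206054688, -14.525520324707031), (199.24020385742188, 43.90897750854492), 79.31966400146484)
```

View pics/crop1.png

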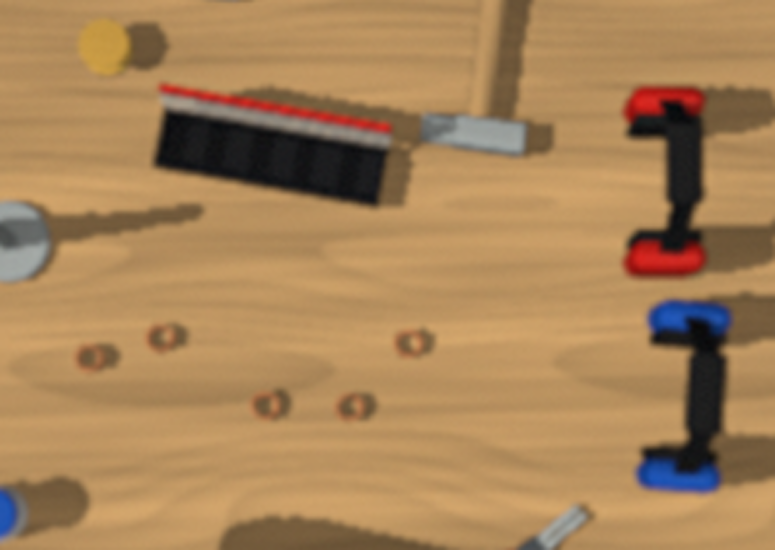

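The crop confirms five copper rings at crop pixels (95,355), (167,336), (271,404), (356,405) and (414,342). The red muffs are at (680,165) and the blue at (703,395). The lid stands roughly upright, with the hammer head just off the tray's -y end. I move over for a wrist view.

```bash
python3 - <<'E'
from h import *
r.move_to([0.45,0.0,0.42],down(0))
im=cap('wrist');save(im,'w1',scale=1.4);X=cloud(im);np.savez('w1.npz',X=X,p=im['pixels'])
print(np.array(im['mount']).round(3),im['fx'],r.current_t(),r.current_q())
print(X[[5,5,-5,-5],[5,-5,5,-5]].round(3))
E
```

```text
[[ 0.001 -0.946 -0.324  0.082]
 [ 1.     0.001 -0.     0.   ]
 [ 0.    -0.324  0.946 -0.121]
 [ 0.     0.     0.     1.   ]] 304.78439425191794 2.3333 [-1.02352049e-01  3.27769263e-02  1.63543605e+00  1.13840971e-04
  1.47385108e+00 -1.03524642e-01]
[[0.029 0.214 0.001]
 [0.861 0.215 0.001]
 [0.385 0.012 0.488]
 [0.515 0.011 0.487]]
```

View pics/w1.png

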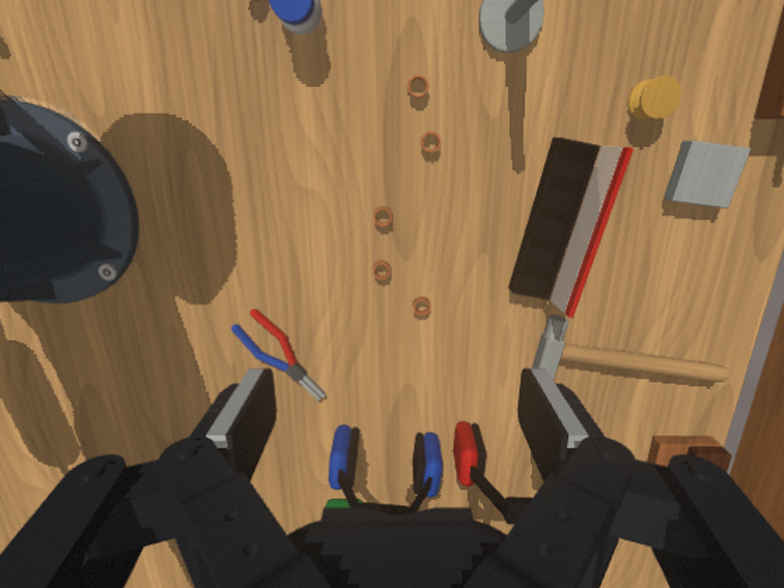

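The wrist view (1.4×) shows the rings at (418,87), (430,143), (383,217), (382,270) and (421,307). The tray is at (553,217) with empty pockets, and the lid's red edge runs from (630,150) to (570,315). I turn these pixels into positions.

```bash
cat >> h.py <<'E'
def rings(im):
    """ring centres: mean of edge pixels (copper), each ring's mask hull, using depth-free ray to z=0.010"""
    p=im['pixels'];h,s,v=hsv(p);X=cloud(im);H,W=h.shape
    K=np.array([[im['fx'],0,im['cx']],[0,im['fy'],im['cy']],[0,0,1.]])
    m=((h<11)|(h>173))&(s>115)&(X[...,2]<.03)
    m=cv2.morphologyEx(m.astype(np.uint8),cv2.MORPH_CLOSE,np.ones((5,5)))
    n,l,st,c=cv2.connectedComponentsWithStats(m);out=[]
    for i in range(1,n):
        ct,_=cv2.findContours((l==i).astype(np.uint8),cv2.RETR_EXTERNAL,cv2.CHAIN_APPROX_NONE)
        q=cv2.undistortPoints(ct[0].astype(float),K,np.array(im['D'],float)).reshape(-1,2)
        d=np.c_[q,np.ones(len(q))]@im['W'][:3,:3].T;o=im['W'][:3,3]
        P=o+d*((.009-o[2])/d[:,2:])
        if len(P)<5: continue
        cc,rad=cv2.minEnclosingCircle(P[:,:2].astype(np.float32)*1000)
        if 8<rad<20: out.append((np.array(cc)/1000,rad,c[i].round(0)))
    return out
E
python3 - <<'E'
from h import *
np.set_printoptions(precision=4,suppress=True)
r.sleep(0)
im=cap('wrist')
for o in rings(im): print(*o)
X=cloud(im);p=im['pixels'];h,s,v=hsv(p)
tr=(v<75)&(X[...,2]<.03)&(abs(X[...,1]+.02)<.15)&(X[...,0]>.58)&(X[...,0]<.76)
n_,l,st,c=cv2.connectedComponentsWithStats(tr.astype(np.uint8));i=1+st[1:,4].argmax();T=X[l==i]
print('tray all',cv2.minAreaRect(T[:,:2].astype(np.float32)*1000))
T=T[T[:,2]>.0185];print('tray rim',len(T),cv2.minAreaRect(T[:,:2].astype(np.float32)*1000),np.percentile(T[:,2],[50,90]))
rd=((h<6)|(h>174))&(s>150)&(X[...,0]>.6)&(X[...,1]>-.2)&(X[...,2]>.03)
Q=X[rd];print('lid red',len(Q),np.percentile(Q,[3,50,97],axis=0),np.polyfit(Q[:,1],Q[:,0],1))
E
```

```text
[ 0.927  -0.3576] 10.326606750488281 [510. 320.]
tray all ((641.1834106445312, -15.510528564453125), (192.44570922851562, 50.47047805786133), 78.89909362792969)
tray rim 886 ((641.54541015625, -15.5458984375), (192.43544006347656, 50.26118087768555), 79.08721923828125) [0.0212 0.0228]
lid red 831 [[ 0.6543 -0.1084  0.0672]
 [ 0.6727 -0.015   0.0751]
 [ 0.6896  0.0684  0.0775]] [0.1913 0.6756]
```

```bash
sed -i 's/m=((h<11)|(h>173))&(s>115)&(X\[...,2\]<.03)/m=RM(h,s,v)\&(X[...,2]<.03)\&(X[...,2]>-.01)/' h.py
python3 - <<'E'
from h import *
d=np.load('w1.npz');h,s,v=hsv(d['p'])
for a in (h,s,v,(d['X'][...,2]*1000).round()): print(a[54:72,298:300+8:1][:, :].tolist()[::2])
E
```

```text
[[11, 11, 12, 12, 13, 15, 16, 16, 16, 16], [15, 15, 13, 11, 12, 12, 15, 16, 16, 16], [17, 17, 17, 16, 15, 11, 11, 12, 17, 17], [16, 16, 17, 17, 16, 14, 11, 12, 16, 16], [17, 16, 15, 16, 17, 15, 12, 12, 16, 17], [15, 16, 16, 16, 17, 13, 11, 13, 16, 16], [16, 16, 16, 14, 11, 11, 13, 16, 16, 16], [12, 11, 11, 11, 13, 15, 16, 17, 16, 16], [15, 15, 16, 16, 16, 16, 17, 17, 16, 16]]
[[153, 153, 152, 150, 142, 128, 123, 123, 126, 126], [136, 129, 145, 152, 154, 150, 133, 123, 123, 123], [121, 126, 126, 129, 141, 149, 153, 145, 125, 125], [124, 124, 124, 127, 125, 139, 153, 147, 128, 123], [125, 122, 124, 121, 126, 129, 146, 149, 130, 126], [124, 123, 121, 122, 129, 141, 153, 139, 123, 124], [127, 124, 124, 134, 152, 152, 145, 127, 123, 124], [152, 151, 154, 153, 148, 128, 126, 123, 127, 125], [134, 130, 126, 124, 124, 124, 125, 125, 125, 124]]
[[172, 172, 174, 178, 182, 175, 176, 178, 190, 190], [109, 107, 102, 114, 142, 167, 172, 176, 180, 188], [116, 113, 113, 115, 107, 123, 168, 171, 181, 188], [117, 113, 115, 116, 116, 117, 145, 173, 178, 188], [116, 115, 117, 118, 115, 119, 143, 170, 175, 188], [117, 114, 116, 117, 115, 130, 168, 156, 182, 189], [167, 163, 162, 158, 179, 161, 135, 137, 181, 187], [178, 172, 167, 160, 131, 118, 115, 116, 133, 177], [114, 116, 113, 115, 117, 117, 116, 114, 133, 177]]
[[11.0, 13.0, 13.0, 14.0, 11.0, 0.0, 0.0, -1.0, 1.0, 0.0], [-0.0, -0.0, 3.0, 6.0, 14.0, 11.0, 12.0, 0.0, 0.0, -1.0], [-0.0, -0.0, -1.0, -0.0, -0.0, 8.0, 12.0, 12.0, -1.0, -1.0], [-0.0, -1.0, -1.0, -1.0, -1.0, 1.0, 13.0, 13.0, -0.0, 2.0], [-0.0, -1.0, -0.0, 0.0, 1.0, 0.0, 11.0, 12.0, -1.0, -2.0], [-0.0, 0.0, 1.0, -1.0, 1.0, -1.0, 13.0, 11.0, 1.0, 1.0], [2.0, 1.0, 1.0, 1.0, 11.0, 12.0, 12.0, -0.0, -1.0, -0.0], [11.0, 12.0, 12.0, 12.0, 11.0, -0.0, -0.0, -0.0, 2.0, 0.0], [0.0, -0.0, -0.0, 0.0, -1.0, 0.0, -0.0, -1.0, 1.0, -2.0]]
```

```bash
python3 - <<'E'
s=open('h.py').read();i=s.index('def rings');s=s[:i]+'''def rings(im):
    """centres of copper rings from their lit/shaded tops: minimum enclosing circle of top-surface points"""
    X=cloud(im);h,s,v=hsv(im['pixels']);z=X[...,2]
    m=(h<=14)&(s>130)&(z>.007)&(z<.018)
    m=cv2.morphologyEx(m.astype(np.uint8),cv2.MORPH_CLOSE,np.ones((5,5)))
    n,l,st,c=cv2.connectedComponentsWithStats(m);out=[]
    for i in range(1,n):
        Q=X[(l==i)&(z>.007)&(z<.018)]
        if len(Q)<15: continue
        cc,rad=cv2.minEnclosingCircle(Q[:,:2].astype(np.float32)*1000)
        if 8<rad<17: out.append((np.array(cc)/1000,round(rad,1),c[i].round(0)))
    return out
TC=np.array([.6414,-.0152]);TY=np.radians(79.0);ty=np.array([np.cos(TY),np.sin(TY)]);tx=np.array([ty[1],-ty[0]])
def tray(x,y): return TC+tx*x+ty*y
'''
open('h.py','w').write(s)
E
python3 - <<'E'
from h import *
for o in rings(cap('wrist')): print(*o)
r.move_to([0.52,0.03,0.10],down(TY)); r.set_gripper(0.29,25)
f0=np.array(r.current_contact_force());print(f0,r.current_opening(),r.current_q())
r.move_linear([0.52,0.03,0.032],vel=.1)
z=.032
while z>.010:
    z-=.001; r.move_linear([0.52,0.03,z],vel=.03); f=np.array(r.current_contact_force())-f0
    if abs(f[2])>2.5: break
print('contact z',z,f,r.current_tool_pos(),r.current_t())
r.move_linear([0.52,0.03,0.10],vel=.2)
E
```

```text
[0.47410104 0.1385675 ] 11.8 [298.  61.]
[0.49007916 0.07970779] 11.7 [308. 101.]
[ 0.43274384 -0.00941282] 11.7 [273. 155.]
[ 0.43071094 -0.07991279] 11.8 [272. 193.]
[ 0.4837291  -0.12998593] 11.9 [301. 219.]
[ 0.54789148 -0.32086304] 12.5 [330. 304.]
[-1.13895442 -0.11024155  0.64967669] 0.2935932132051213 [-3.17810263e-02  5.14749350e-01  1.84710017e+00  9.63119835e-06
  7.79735189e-01 -1.41050071e+00]
contact z 0.02099999999999999 [-4.08949468 -0.30623481 15.15525851] [0.52007507 0.03000131 0.02190253] 7.875
```

```bash
cat >> h.py <<'E'
D=down(TY)
def lin(xy,z,vel=.25): r.move_linear([float(xy[0]),float(xy[1]),z],vel=vel)
def find(guess,tol=.08,n=0):
    c=sorted((np.hypot(*(o[0]-guess)),tuple(o[0]),o[1]) for o in rings(cap('wrist')) if o[0][0]<.6 and o[0][1]>-.25)
    print('seen',[(round(a[1][0],4),round(a[1][1],4),a[2]) for a in c])
    return np.array(c[0][1]) if c and c[0][0]<tol else None
def pick_place(guess,py):
    r.set_gripper(.5,25)
    lin(guess,.20,.35)
    g=find(guess)
    if g is None: print('none at',guess); return False
    lin(g,.06,.3); lin(g,.0285,.1); r.set_gripper(.0,25)
    op=r.current_opening(); print('grip',g,op,r.current_finger_force())
    lin(g,.10,.25)
    t=tray(0,py); z=.0425 if abs(py)<.06 else .0455
    lin(t,.10,.35); lin(t,z,.12); op=r.current_opening()
    print('hold',op,np.round(r.current_contact_force(),1))
    r.set_gripper(op+.1); lin(t,.10,.25); print('t',r.current_t()); return True
E
python3 - <<'E'
from h import *
pick_place(np.array([.4741,.1386]),.076)
lin([.53,.03],.25,.35)
im=cap('wrist');save(im,'w2',scale=1.4)
for o in rings(im): print(*o)
E
```

```text
seen [(np.float64(0.4738), np.float64(0.1388), 11.7), (np.float64(0.4902), np.float64(0.0796), 11.9), (np.float64(0.4316), np.float64(-0.009), 12.2), (np.float64(0.4304), np.float64(-0.0788), 12.7), (np.float64(0.4838), np.float64(-0.1286), 12.0)]
grip [0.47376294 0.13881207] 0.2562650279969157 24.158260971307755
hold 0.2502991961265439 [ 0.2  0.7 -0.3]
t 13.1667
[ 0.30764926 -0.20813533] 8.5 [8. 3.]
[ 0.43195972 -0.00847375] 11.9 [233.  93.]
[ 0.42972464 -0.07981939] 11.9 [171. 103.]
[0.48957336 0.07932187] 11.8 [320. 130.]
[ 0.48296048 -0.12982329] 12.1 [144. 159.]
[ 0.67785071 -0.31920197] 12.6 [ 61. 318.]
[ 0.83525293 -0.47760794] 16.6 [  7. 416.]
```

View pics/w2.png

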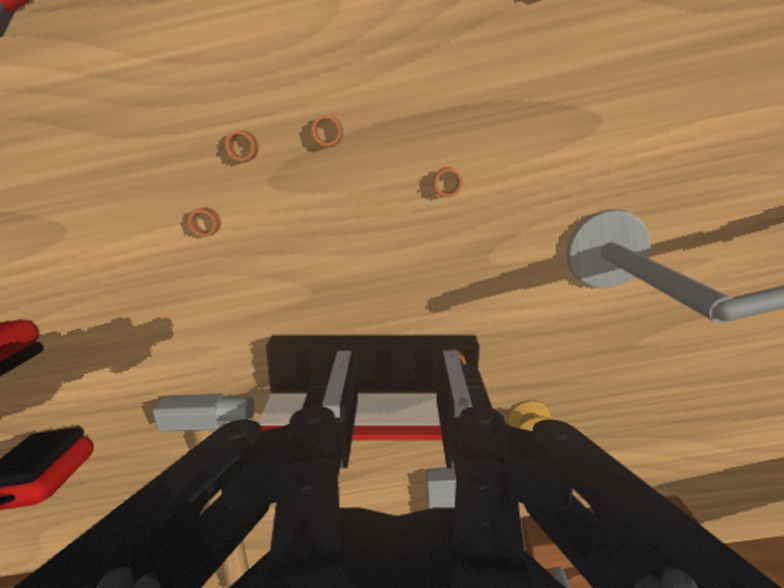

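The picture shows the ring in the end pocket at (462,357) and the four other rings in place at (325,130), (238,147), (203,222) and (446,182). I carry on with those four.

```bash
python3 - <<'E'
from h import *
for g,py in(([.4896,.0795],.038),([.432,-.0085],0.),([.430,-.0795],-.038),([.4832,-.1295],-.076)):
    if not pick_place(np.array(g),py): break
r.set_gripper(.5)
lin([.53,.0],.30,.35)
r.move_to([.52,0.0,.30],down(0))
im=cap('wrist');save(im,'w3',scale=1.4)
for o in rings(im): print(*o)
print(r.current_t())
E
```

```text
seen [(np.float64(0.4903), np.float64(0.0794), 11.8), (np.float64(0.432), np.float64(-0.0088), 12.4), (np.float64(0.4301), np.float64(-0.0791), 12.0), (np.float64(0.4838), np.float64(-0.1289), 12.0)]
grip [0.49026331 0.07941506] 0.253795826209861 24.1543501149863
hold 0.2516133678070247 [ 0.   0.2 -0. ]
t 18.4
seen [(np.float64(0.4325), np.float64(-0.0087), 11.8), (np.float64(0.4304), np.float64(-0.0789), 11.8), (np.float64(0.4835), np.float64(-0.1289), 11.9)]
grip [ 0.43254669 -0.0087064 ] 0.2523280219169259 24.11113408394158
hold 0.2526602496004071 [0.5 0.5 0.5]
t 23.425
seen [(np.float64(0.4303), np.float64(-0.0791), 11.8), (np.float64(0.4835), np.float64(-0.1291), 12.0)]
grip [ 0.43033792 -0.07911249] 0.25261532999553954 24.121186137199402
hold 0.254582881597645 [-0.4 -0.7  0.5]
t 28.4333
seen [(np.float64(0.4833), np.float64(-0.1295), 11.8), (np.float64(0.3028), np.float64(-0.206), 12.5)]
grip [ 0.48334109 -0.12950156] 0.2547456270130684 24.17527492158115
hold 0.25306964870030135 [-0.3  0.2  0.3]
t 33.1167
[0.65545074 0.05895608] 12.1 [389. 118.]
[0.64705688 0.02224355] 11.8 [379. 147.]
[ 0.6400791  -0.01596198] 12.5 [371. 175.]
[ 0.63324945 -0.05414778] 12.0 [363. 201.]
[ 0.62557245 -0.09147736] 12.1 [356. 225.]
[ 0.54899792 -0.32021674] 12.0 [300. 348.]
35.5333
```

View pics/w3.png

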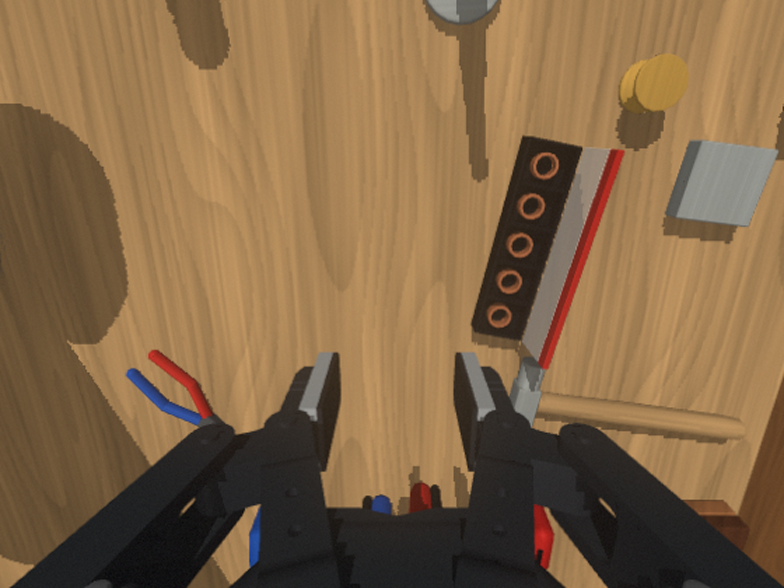

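All five rings lie flat, one per pocket, at (544,165), (531,207), (519,245), (509,282) and (499,316). Next I shut the lid from behind.

```bash
python3 - <<'E'
from h import *
r.move_to([*tray(-.02,0),.20],D); r.set_gripper(0.)
lin(tray(.085,0),.20,.3); lin(tray(.085,0),.075,.2)
f0=np.array(r.current_contact_force())
fm=0
for x in np.arange(.07,-.026,-.01):
    lin(tray(x,0),.075,.1); fm=max(fm,np.linalg.norm(np.array(r.current_contact_force())-f0))
print('push max',fm)
for z in np.arange(.072,.0479,-.002):
    lin(tray(-.022,0),z,.05); f=np.array(r.current_contact_force())-f0
    if z<.056: print(round(z,3),f.round(1))
    if f[2]>12: break
lin(tray(-.022,0),.12,.2)
lin(tray(-.1,0),.28,.3)
im=cap('wrist');save(im,'w4',scale=1.4);X=cloud(im);h,s,v=hsv(im['pixels'])
rd=((h<6)|(h>174))&(s>150)&(X[...,0]>.55)&(abs(X[...,1])<.12)&(X[...,2]<.1)
Q=X[rd];print(len(Q),np.percentile(Q,[3,50,97],axis=0).round(4),r.current_t())
E
```

```text
push max 1.8027349033162086
0.056 [-0.4  0.5 -0.7]
0.054 [-0.6  0.2 -0.9]
0.052 [ 0.1 -0.2 -0.7]
0.05 [-2.5  0.6  5. ]
0.048 [-8.7  0.1 23.9]
1328 [[ 0.5991 -0.0999  0.0239]
 [ 0.6182 -0.0102  0.0285]
 [ 0.637   0.0779  0.03  ]] 45.6417
```

View pics/w4.png

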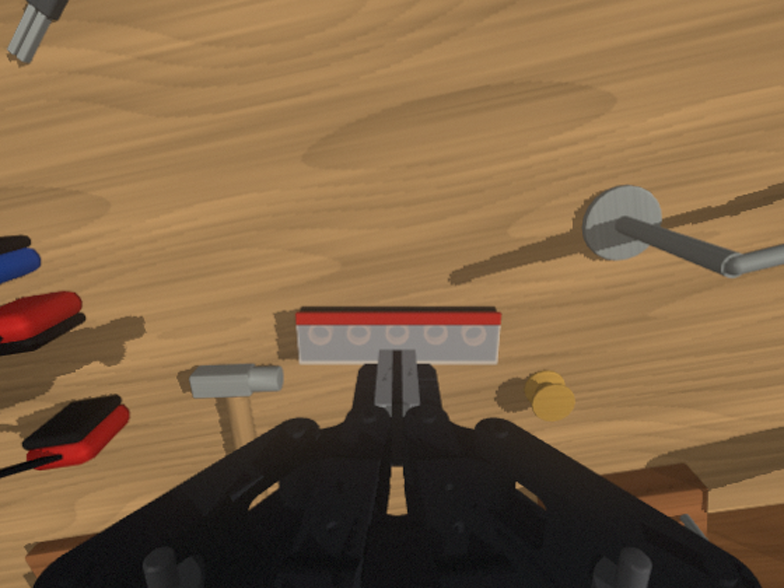

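The lid is shut: the red strip at (398,318) is level at z ≈ 28.5 mm and the rings show through it. Next I measure the rail and both muffs from above.

```bash
cat >> h.py <<'E'
def crown(im,near,tol=.1):
    X=cloud(im);h,s,v=hsv(im['pixels']);z=X[...,2]
    m=(v<80)&(z>.137)&(z<.156)&(np.hypot(X[...,0]-near[0],X[...,1]-near[1])<tol)
    n,l,st,c=cv2.connectedComponentsWithStats(m.astype(np.uint8));i=1+st[1:,4].argmax();Q=X[l==i]
    (cx,cy),(a,b),t=cv2.minAreaRect(Q[:,:2].astype(np.float32)*1000)
    if a<b: a,b,t=b,a,t+90
    return np.array([cx,cy])/1000,(t+90)%180-90,(round(a,1),round(b,1)),np.median(Q[:,2]),c[i].round()
E
python3 - <<'E'
from h import *
D9=down(np.pi/2)
r.move_to([.53,.33,.38],D9); im=cap('wrist'); save(im,'rail');X=cloud(im);z=X[...,2]
m=(z>.138)&(z<.158)&(X[...,1]>.1)&(X[...,1]<.55)&(abs(X[...,0]-.565)<.06);Q=X[m]
vx,vy,x0,y0=cv2.fitLine(Q[:,:2].astype(np.float32),cv2.DIST_HUBER,0,.001,.001).ravel()
t=(Q[:,:2]-[x0,y0])@[vx,vy];print('rail',len(Q),x0,y0,np.degrees(np.arctan2(vy,vx)),t.min(),t.max(),np.percentile(z[m],[50,97]))
mid=np.array([x0,y0])+np.array([vx,vy])*(t.min()+t.max())/2;print('mid',mid)
r.set_gripper(.6)
for n,g in(('red',(.614,-.345)),('blue',(.433,-.355))):
    r.move_to([g[0],g[1],.38],D9); im=cap('wrist');save(im,n);print(n,crown(im,g))
print(r.current_t())
cv2.imwrite('pics/m3.png',np.hstack([cv2.resize(cv2.imread(f'pics/{n}.png'),(400,300)) for n in('rail','red')]))
E
```

```text
rail 2234 0.56202537 0.35400125 -86.108406 -0.12169184302226448 0.15352657053214508 [0.1500583  0.15212206]
mid [0.56310566 0.33812059]
red (array([ 0.61273499, -0.34424469]), -0.48561859130859375, (63.7, 29.1), np.float64(0.14589810977461892), array([284., 170.]))
blue (array([ 0.43392282, -0.35537073]), -5.733482360839844, (65.0, 29.9), np.float64(0.14589337041792952), array([284., 171.]))
50.8
```

View pics/m3.png

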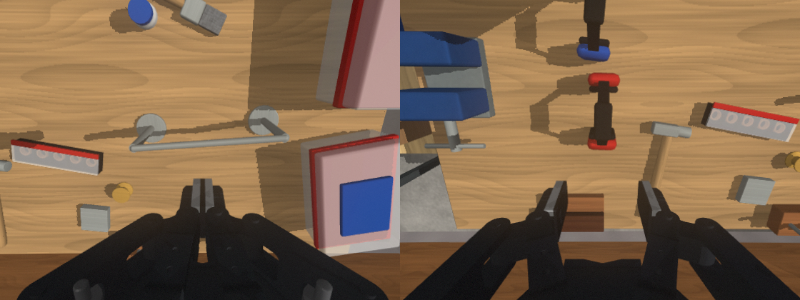

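The rail runs cleanly between its posts, in the left half at (132,148)–(285,137). The red crown is at (604,108) in the right half. I hang red first, measuring it afresh.

```bash
cat >> h.py <<'E'
RM=np.array([.5631,.3381]);RA=np.radians(93.9);ru=np.array([np.cos(RA),np.sin(RA)])
def hang(near,off):
    r.move_to([near[0],near[1],.38],down(np.pi/2)); r.set_gripper(.6)
    c,a,sz,zt,px=crown(cap('wrist'),near); print('crown',c,a,sz,zt)
    if not(58<sz[0]<70 and 26<sz[1]<34): print('odd'); return
    q=down(np.pi/2+np.radians(a))
    r.move_linear([*c,.25],rot=q,vel=.25); lin(c,.153,.12)
    r.set_gripper(0.,50); print('grip',r.current_opening(),r.current_finger_force())
    lin(c,.335,.15); print('load',np.round(r.current_contact_force(),1),r.current_opening())
    t=RM+ru*off; q2=down(RA)
    r.move_linear([*t,.335],rot=q2,vel=.2); r.sleep(.4)
    f0=np.array(r.current_contact_force())
    lin(t,.19,.1)
    f=np.array(r.current_contact_force())-f0; print('at .19',f.round(1))
    z=.19
    while z>.174 and np.linalg.norm(f)<5:
        z-=.0015; lin(t,z,.04); f=np.array(r.current_contact_force())-f0
    print('seat',round(z,4),f.round(1))
    r.set_gripper(r.current_opening()+.12); r.sleep(.3); lin(t,.24,.08); lin(t-ru*.0+[-.0,0],.38,.25); print('t',r.current_t())
E
python3 - <<'E'
from h import *
hang((.6127,-.3442),.045)
r.move_to([.53,.28,.38],down(np.pi/2)); im=cap('wrist');save(im,'h1',scale=1.2);print(crown(im,RM+ru*.045))
E
```

```text
crown [ 0.61298315 -0.34568188] 0.8575905561447144 (64.4, 29.7) 0.14588156477918357
grip 0.34081129089315115 50.17863835324533
load [-0.3  0.3 -2.6] 0.3390823313746594
at .19 [ 0.8 -0.  -0.6]
seat 0.175 [-4.2 -3.7 13.3]
t 65.675
(array([0.52250806, 0.38129346]), -86.5236132144928, (20.8, 12.8), np.float64(0.14692894289426528), array([371., 167.]))
```

View pics/h1.png

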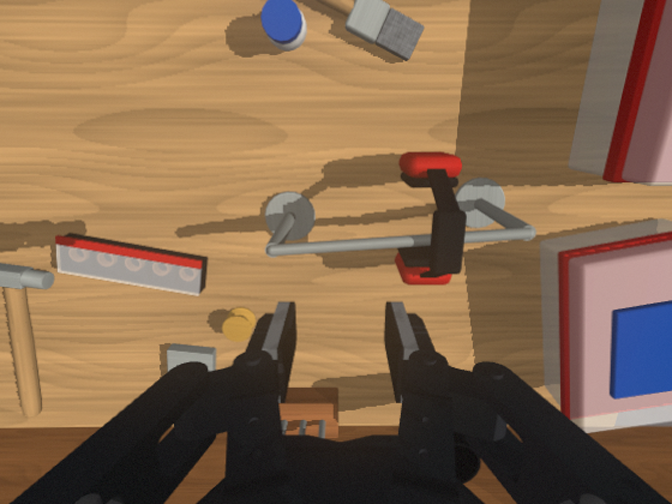

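Red hangs upright on the rail, with its crown at (448,240). Blue comes next.

```bash
python3 - <<'E'
from h import *
hang((.4339,-.3554),-.045)
r.move_to([.50,.30,.42],down(np.pi/2)); im=cap('wrist');save(im,'h2',scale=1.2)
X=cloud(im);v=hsv(im['pixels'])[2]
for o in(.045,-.045):
    g=RM+ru*o
    Q=X[(v<80)&(X[...,2]>.161)&(X[...,2]<.178)&(np.hypot(X[...,0]-g[0],X[...,1]-g[1])<.045)]
    A=np.c_[Q[:,:2]-Q[:,:2].mean(0),np.ones(len(Q))];k=np.linalg.lstsq(A,Q[:,2],rcond=None)[0]
    print(o,len(Q),Q.mean(0).round(4),'tilt deg',np.degrees(k[:2]).round(1))
im=cap('top');save(im,'top1',scale=1.4);print(r.current_t())
E
```

```text
crown [ 0.43386957 -0.35542123] -5.629005432128906 (64.0, 29.9) 0.14592383893600436
grip 0.33593809547675907 49.85624670982361
load [ 0.6 -0.5 -2.2] 0.33517714911131413
at .19 [-0.5  0.5 -0. ]
seat 0.175 [-5.1 -1.2 15.1]
t 82.3667
0.045 1000 [0.5574 0.3805 0.1683] tilt deg [2.1 3.8]
-0.045 985 [0.5638 0.2922 0.1685] tilt deg [2.  0.7]
82.875
```

View pics/h2.png

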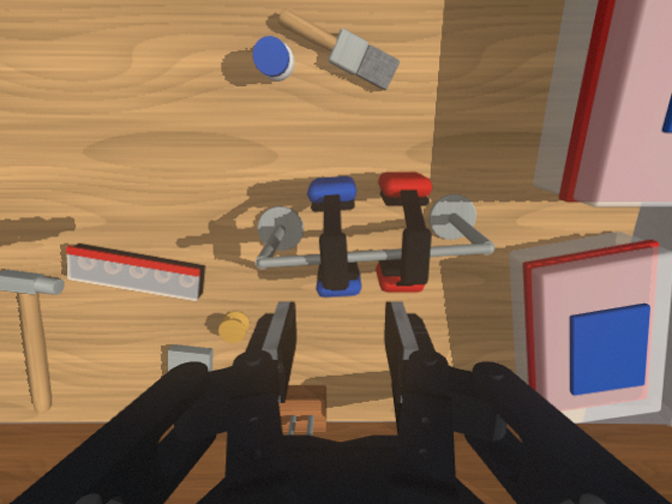

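View pics/top1.png

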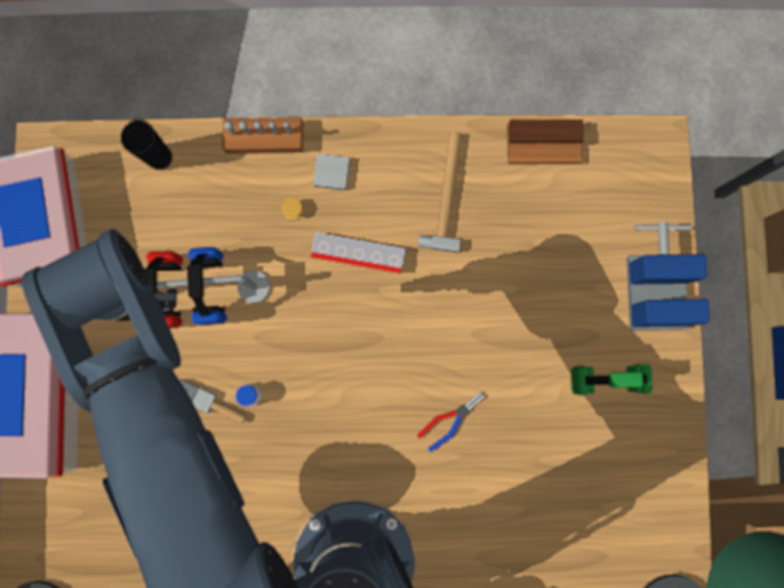

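Both pairs hang upright side by side on the rail, blue crown at (333,257) and red at (415,255), tilted by no more than about 4°. The lid is shut over five rings, and nothing else has moved, so I hand in.

```bash
python3 - <<'E'
from h import *
print(r.hand_in(),r.current_t())
E
```

```text
the job is handed in; nothing more can be done
the job is handed in; nothing more can be done
```

The job is handed in, at about 83 s of the 208 s allowed: all five copper rings lie flat, one to a pocket, under the shut lid; the red and blue ear defenders hang upright side by side on the rail, and the last pictures show nothing else moved.

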